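Give the cryostat's freezing rail a short boost with its push-pull knob

TASK

Give the freezing rail a short cooling boost: pull the round push-pull knob (the tall black mushroom head on a stem) straight up until it clicks into its out position, keep it out for about a second, then push it fully back home and let go. Leave the pointer dial as it is set and do not shift the specimen chuck.

Things in the scene. Friction and masses are not known exactly. Their poses are not given: they have to be found in the camera images.
- boost_head (a point): Centre of the push-pull knob's black round head (32 mm diameter, 20 mm tall, axis upright) on a steel stem. Home: 68 mm above the work surface, underside 16 mm above a 22 mm collar on a 46 mm square base (top 36 mm above the work surface). Rises with the knob. z up, y along the row of controls, x across the rail towards the discs. Controls stand 100 mm apart, discs 100 mm further in x.
- boost (a joint): Height of the push-pull knob above home, m: 0 = fully home (start), 0.018 = straight up at its stop, where it stays out. A snap spring draws it to the nearer end: let go below half-way (0.009) it drops home, above it goes out. Pulling or pushing takes 3 to 6 N.
- dial_tip (a point): Tip of the black pointer dial (bar 42 x 10 mm, top 56 mm above the work surface), 25 mm from its upright turning axis; x points from axis to tip. Turns easily and stays where left: leave it. In the same row on the aluminium rail (190 x 340 mm, top 26 mm above the work surface) as the knob and a low black blanking plug (22 mm diameter, top 43 mm above the work surface).
- chuck_mid (a point): Specimen chuck, a loose bystander: metal disc of 44 mm diameter, 10 mm tall, with a white block 22 x 18 x 12 mm on it (22 mm tall overall). The point is on its axis half-way up. It lies in one of the rail's three disc seats; bare discs without a block lie in the other two.

How it is judged (in metres and radians):
On the way, in this order (a step that is already met when the one before it is completed fails the run):
1. the knob is pulled out to its detent (at least 15 of its 18 mm) and is out for half a second (value of joint boost above 0.015 m), for 0.5 s.
2. the knob is pushed back home (within 3 mm) (value of joint boost below 0.003 m), for 0.2 s.
At the end, for the whole second after the job is handed in: The push-pull knob, after having been out, is home within 3 mm; the pointer dial's tip is within 10 mm and the specimen chuck within 15 mm of where they were at the start (value of joint boost below 0.003 m and distance of dial_tip from where it was at the start of the episode below 0.01 m and distance of chuck_mid from where it was at the start of the episode below 0.015 m); the robot touches nothing.
It fails at once if the pointer dial is turned (its tip moves by more than 10 mm) (distance of dial_tip from where it was at the start of the episode above 0.01 m).
It fails at once if the specimen chuck is shifted by more than 15 mm (distance of chuck_mid from where it was at the start of the episode above 0.015 m).
It also fails if it takes over 32 s, if anything falls off the work surface, if the arm or the gripper's body presses on something with over 40 N, if the wrist force passes 120 N, or if a joint passes its speed limit or range.

ROBOT

A 6-joint arm with a two-finger parallel gripper is mounted at the origin on the work surface. World frame = base frame: x ahead of the robot, y to its left, z up, the work surface at z = 0. Lengths are in mm, angles in rad, forces in N, time in s.
With the tool pointing down it reaches from about 350 to 775 mm from the base axis. Payload 7.3 kg.
Tool frame: the origin (TCP) lies on the centre line of the jaws, within the pads' length; the fingertips stand 11 mm ahead of it and the grasp point (between the pads) lies 8 mm behind it; z points along the fingers, y is the line along which they close (so a half turn about z gives the same grasp; the last joint's range is limited). The gripper opens to 92 mm and grips with 3 to 60 N. Pads are 19 mm wide; open, the fingers measure 130 mm over their backs; the gripper's body (75 mm by 190 mm) begins 47 mm behind the grasp point.
Start: joints at [1.118, 0.342, 1.524, -0, 1.275, -0.146], TCP at [158.541, 500.512, 203.041] pointing down, gripper open.
Joint ranges: [-2.53, 2.53], [-0.77, 2.02], [0.04, 2.7], [-1, 4.14], [0.28, 2.66], [-3.11, 3.11]. Speed limits (rad/s): [2.57, 2.57, 3.14, 3.14, 3.14, 3.14].

INTERFACE

Orientations are given as [roll, pitch, yaw] about the fixed x, y, z axes, in that order (R = Rz(yaw) Ry(pitch) Rx(roll)).
In Python, from plant import bot gives the robot as it stands.
- The arm moves only by the tool step_arm, never from a script. Its argument "deltas" is a list of rows, each a list of 5 numbers: the opening, from 0 (shut) to 1 (fully open), then the shift along the tool's x, y, z each as a share of 0.5 m, from -1 to 1, then the turn about the tool's z as a share of pi/2 rad, from -1 to 1. In form: [[claw, x, y, z, turn], ...]. A call has 1 to 8 rows; each row shifts and turns the commanded pose from where the row before left it, along the tool's axes as they then stand; what a row does not reach is not made up. A row lasts 1/10 s, in which the tool goes at most 50 mm and 8.59 degrees, less where a joint would pass 70% of its speed; a pose out of reach is approached as far as the arm can. A call with a number of a shift or a turn outside -1 to 1 is refused whole. A call with a gripper value outside its range is refused whole. The fingers move at their own pace and stop on an object; the grip force is fixed at half the most. Time passes only in rows, so rows that do not move let the fingers close. It gives the time, the measured TCP pose, the force, the opening and the grip force at its end, in the units of the state.
- bot.get_obs(): the state, without advancing time (a new reading comes with each control period).
- bot.capture(name): name is "scene" or "side" or "wrist"; returns (picture, depth): 400x640x3 uint8, red, green, blue; 400x640 float32, mm along the optical axis (not along the pixel's ray), 0 where there is no reading.
- bot.camera_params(name): a dict with "fov_y" (degrees; the focal length in pixels is half the picture's height over the tangent of half this angle, whatever the lens; pixels are square), "cx", "cy" (the principal point, pixels), "rvec" (rotation vector, rad) and "tvec" (3), from world to camera coordinates, as OpenCV has them. Camera axes: x right, y down, z forward; pixel columns grow to the right and rows downward; lengths in mm; the calibration is good to about 2 mm. The wrist camera is an equidistant fisheye: a pixel r from the principal point sees the ray r / f radians off the axis. A picture is of the moment at which its call begins: read the wrist's pose just before it. camera_params takes no time and is no camera call; for the wrist camera it gives the pose at the moment of the call.
- bot.close_job(): hands the job in; it is judged then, once.
The state is a dict: "time": time; "joint_positions": joint angles; "dq": joint speeds; "tau": joint torques, N m; "tool_pos": TCP position; "tcp_rot": TCP orientation; "contact_force": force on the tool from outside, world axes, zero at the start; "moment": the same for the moment, N m; "grip_width": finger opening in mm; "finger_force": force on a finger pad.
Only numpy, scipy, OpenCV 4.12 (cv2) and the standard library are available. Lean on these libraries where they do the work, as an engineer would, in place of code of your own. Each camera call takes 0.05 s, during which the arm holds its last target. There are 200 camera calls.

## Working session

There is one attempt and no reset: what is moved stays moved. The work goes in short steps, Python scripts to look and compute and a tool call to move; the robot and the scene stay as the last step left them, time stands still between calls to the robot, and variables do not carry over. Pictures are saved under pics/ and viewed, at most 10 in all, crops included, and the job is handed in when it is done.

Besides the shell and the picture viewer there is one more tool, called after ">>>" as name(argument=value, ...) on one line, values as JSON. step_arm: Moves the arm, as the interface text tells. Shift numbers are shares of 0.5 m and turn numbers shares of pi/2 rad, none past 1 either way. Its arguments: {"type":"object","properties":{"deltas":{"type":"array","items":{"type":"array","items":{"type":"number","minimum":-1,"maximum":1}}}},"required":["deltas"]}

```bash
mkdir -p pics; ls
cat > h.py <<'E'
import numpy as np, cv2
from plant import bot
def cam(n):
    p=bot.camera_params(n); R=cv2.Rodrigues(np.array(p['rvec'],float))[0]; t=np.array(p['tvec'],float).ravel()
    return 200/np.tan(np.radians(p['fov_y'])/2),p['cx'],p['cy'],R,t
def world(n,c,uv,z=None,depth=None):
    f,cx,cy,R,t=c; d=np.array([uv[0]-cx,uv[1]-cy],float)
    if n=='wrist':
        r=np.hypot(*d); a=r/f; ray=np.array([*(d/max(r,1e-9)*np.sin(a)),np.cos(a)])
    else: ray=np.array([*(d/f),1.])
    o=-R.T@t; w=R.T@ray
    return o+w*((z-o[2])/w[2] if depth is None else depth/ray[2])
E
python3 - <<'E'
from h import *
s=bot.get_obs(); print(s)
for n in ['scene','side','wrist']:
    print(n,bot.camera_params(n)); im,d=bot.capture(n); cv2.imwrite(f'pics/{n}0.png',im[:,:,::-1]); np.savez(f'{n}0.npz',im=im,d=d,**{'p'+str(i):v for i,v in enumerate(cam(n))})
E
```

```text
pics
{'time': 0.0, 'joint_positions': array([ 1.11800335e+00,  3.42699541e-01,  1.52500938e+00, -1.21602707e-05,
        1.27539027e+00, -1.46022054e-01]), 'dq': array([-5.43447207e-05,  2.07532586e-04, -1.83016599e-04,  8.95367497e-04,
        1.55050659e-03,  7.18819972e-04]), 'tau': array([ 1.43465910e-03, -4.31253576e+01, -2.44216543e+01,  7.19026546e-02,
        5.62112918e-02, -1.76619919e-04]), 'tool_pos': array([158.34076406, 500.094197  , 202.35968322]), 'tcp_rot': array([-3.14010046e+00, -2.07702436e-04,  2.83482513e+00]), 'contact_force': array([-0.62184514,  0.24712422,  0.54664912]), 'moment': array([ 0.00054884, -0.01922602,  0.008836  ]), 'finger_force': 0.0, 'grip_width': 91.85727326942919}
scene {'fov_y': 48.47225544403297, 'cx': 319.9632024672562, 'cy': 204.44191502893534, 'rvec': array([ 1.79572488,  1.36643992, -0.76721125]), 'tvec': array([-180.54987818, -216.76106956, 1136.8150362 ])}
side {'fov_y': 49.30174085466646, 'cx': 323.90580099431577, 'cy': 200.47984533335642, 'rvec': array([ 0.95418695, -2.33591469,  1.24416155]), 'tvec': array([404.24335223, 271.06395282, 414.92218739])}
wrist {'fov_y': 65.70646984690485, 'cx': 319.8910902961442, 'cy': 197.2934918580681, 'rvec': array([-2.34340063, -1.71570493, -0.24137853]), 'tvec': array([-524.00362658,  -35.0401109 ,  389.51718933])}
```

View pics/scene0.png

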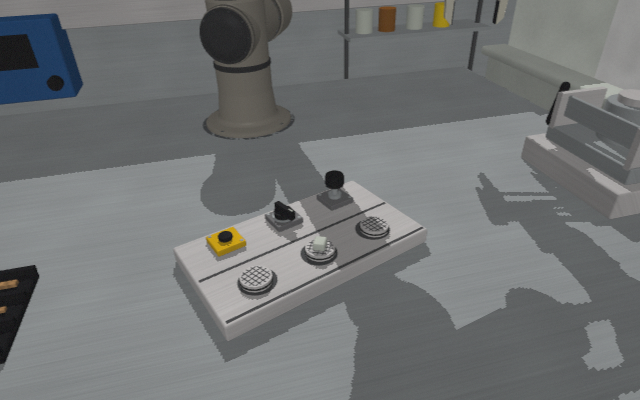

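View pics/side0.png

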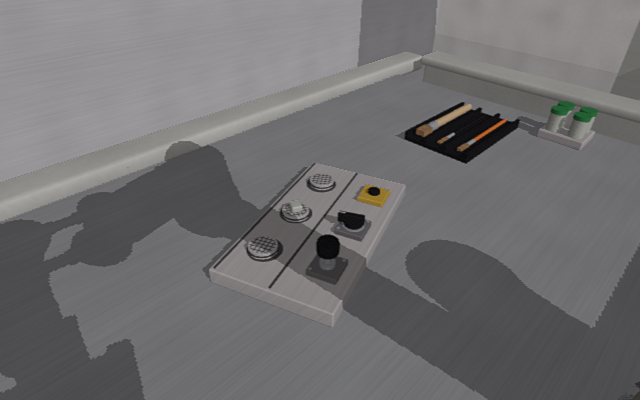

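View pics/wrist0.png

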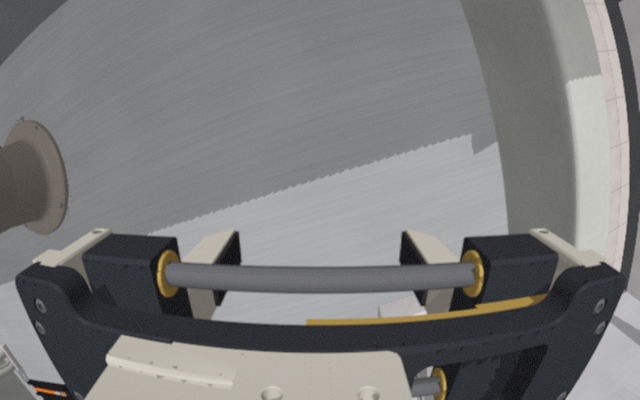

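The scene view shows the knob head at about (335,180), the dial at (285,211), the plug at (225,238) and the chuck at (320,246). In the side view the knob head is at about (328,247), the dial at (351,218) and the chuck at (295,211). In the wrist view the gripper hides the rail. I'll triangulate the head from the two fixed cameras.

Run:
```python
from h import *
win={'scene':{'knob':(318,165,352,192),'plug':(212,226,238,246),'dial':(270,198,300,224)},'side':{'knob':(312,230,344,262),'plug':(362,184,386,199),'dial':(333,206,368,230)}}
C={};P={}
for n in win:
    z=np.load(n+'0.npz'); C[n]=c=[z['p%d'%i] for i in range(5)]; im=z['im']; d=z['d']
    for k,(a,b,e,f) in win[n].items():
        m=(im[b:f,a:e].max(2)<45).astype(np.uint8)
        N,l,st,ce=cv2.connectedComponentsWithStats(m); i=1+np.argmax(st[1:,4]); x,y,w,h,A=st[i]
        uv=ce[i]+[a,b]; P[n,k]=uv; dd=np.median(d[b:f,a:e][l==i])
        print(n,k,uv.round(1),'bbox',x+a,y+b,w,h,A,'zplane',world(n,c,uv,{'knob':68,'plug':43,'dial':54}[k]).round(1),'depth',world(n,c,uv,depth=dd).round(1))
for k in ['knob','plug','dial']:
    M=[]
    for n in win:
        f,cx,cy,R,t=C[n]; M.append(np.array([[f,0,cx],[0,f,cy],[0,0,1]])@np.c_[R,t])
    X=cv2.triangulatePoints(M[0],M[1],P['scene',k].reshape(2,1),P['side',k].reshape(2,1)); print(k,(X[:3]/X[3]).ravel().round(1))
for n,uv in (('scene',(320,251)),('side',(295,213))): print('chuck',world(n,C[n],uv,36).round(1))
for n,uvs in (('scene',((257,279),(374,227))),('side',((321,181),(263,247)))): print('discs',[world(n,C[n],u,36).round(1) for u in uvs])
```

```text
scene knob [334.1 179.3] bbox 326 171 18 18 274 zplane [469.8  89.3  68. ] depth [478.8  86.7  73.4]
scene plug [224.8 236.4] bbox 219 231 13 11 111 zplane [541.6 -99.1  43. ] depth [541.1 -99.1  42.6]
scene dial [282.9 211.8] bbox 275 201 20 19 258 zplane [519.1  -7.1  54. ] depth [512.6  -6.2  49.6]
side knob [327.4 246.7] bbox 317 235 23 24 473 zplane [467.3  91.9  68. ] depth [463.3  96.3  73.1]
side plug [373.6 190.8] bbox 368 187 12 8 74 zplane [531.7 -92.5  43. ] depth [533.1 -94.4  41.4]
side dial [351.3 219.8] bbox 338 212 27 17 339 zplane [495.6   9.   54. ] depth [500.2   3.1  48.4]
knob [468.2  90.2  66.8]
plug [535.8 -98.9  38.4]
dial [504.5  -4.   43.2]
chuck [605.7  28.7  36. ]
chuck [585.6  40.8  36. ]
discs [array([638.4, -65.7,  36. ]), array([573.3, 122.1,  36. ])]
discs [array([623.8, -58.7,  36. ]), array([557.2, 130.5,  36. ])]
```

The triangulated head is at (468, 90, 67), so its height fits the 68 mm given. The knob-to-plug distance of 200 mm also fits. The rail is yawed about 20°, so I'll turn the tool +52.5° to grip across the rail, clear of the dial.

>>> step_arm(deltas=[[1,0,0,0,0.0834],[1,0,0,0,0.0834],[1,0,0,0,0.0834],[1,0,0,0,0.0834],[1,0,0,0,0.0834],[1,0,0,0,0.0834],[1,0,0,0,0.0834],[1,0,0,0,0]])

```text
time: 0.95
tool_pos: [158.5, 500.3, 202.8]
tcp_rot: [-3.141, 0.0, 1.917]
contact_force: [-0.6, 0.6, -0.4]
grip_width: 91.8
finger_force: 0.0
```

```bash
cat > go.py <<'E'
import sys
from h import *
from scipy.spatial.transform import Rotation as Ro
s=bot.get_obs(); g=np.array([float(a) for a in sys.argv[1:4]]); d=g-s['tool_pos']
print(s['time'],s['tool_pos'].round(1),s['tcp_rot'].round(3),'world d',d.round(1),'tool shares',(Ro.from_euler('xyz',s['tcp_rot']).inv().apply(d)/500).round(4), s['contact_force'].round(1),s['grip_width'],s['finger_force'])
E
python3 go.py 468 90 200
```

```text
0.95 [158.5 500.3 202.8] [-3.141  0.     1.917] world d [ 309.5 -410.3   -2.8] tool shares [-0.9819  0.3042  0.0058] [-0.6  0.6 -0.4] 91.8358236252381 0.0
```

>>> step_arm(deltas=[[1,-0.0818,0.0254,0,0],[1,-0.0818,0.0254,0,0],[1,-0.0818,0.0254,0,0],[1,-0.0818,0.0254,0,0],[1,-0.0818,0.0254,0,0],[1,-0.0818,0.0254,0,0],[1,-0.0818,0.0254,0,0],[1,-0.0818,0.0254,0,0]])

```text
time: 1.75
tool_pos: [366.1, 225.8, 203.1]
tcp_rot: [3.141, -0.0, 1.922]
contact_force: [0.5, 0.7, -1.3]
grip_width: 92.0
finger_force: 0.0
```

>>> step_arm(deltas=[[1,-0.0818,0.0254,0,0],[1,-0.0818,0.0254,0,0],[1,-0.0818,0.0254,0,0],[1,-0.0818,0.0254,0,0],[0.8,0,0,0,0],[0.8,0,0,0,0]])

```text
time: 2.35
tool_pos: [468.7, 90.2, 202.6]
tcp_rot: [-3.141, -0.001, 1.918]
contact_force: [0.4, 0.0, -0.5]
grip_width: 80.1
finger_force: 0.0
```

```bash
python3 go.py 468 90 76
python3 - <<'E'
from h import *
c=cam('wrist'); im,d=bot.capture('wrist'); cv2.imwrite('pics/w1.png',im[:,:,::-1]); np.savez('w1.npz',im=im,d=d,**{'p'+str(i):v for i,v in enumerate(c)})
f,cx,cy,R,t=c; 
for X in ([468,90,78],[468,90,200]):
    p=R@np.array(X,float)+t; r=np.hypot(p[0],p[1]); a=np.arctan2(r,p[2]); print((p[:2]/r*a*f+[cx,cy]).round(1))
E
```

```text
2.35 [468.7  90.2 202.6] [-3.141e+00 -1.000e-03  1.918e+00] world d [  -0.7   -0.2 -126.6] tool shares [-1.000e-04 -1.200e-03  2.532e-01] [ 0.4  0.  -0.5] 80.11692755479208 0.0
[319. 184.]
[318.4 229.1]
```

View pics/w1.png

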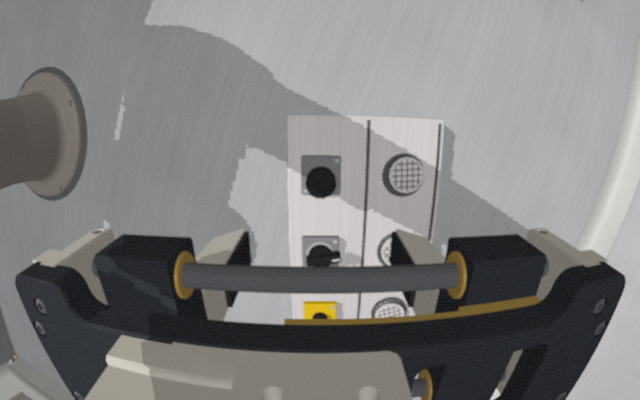

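The wrist view shows the head at about (321,182), against the predicted (319,184). The jaws line up across the rail, and the dial at (322,255) lies below the knob. I'll refine the position with the mask.

Run:
```python
from h import *
z=np.load('w1.npz'); c=[z['p%d'%i] for i in range(5)]; im=z['im']; a,b,e,f=300,158,342,205
m=(im[b:f,a:e].max(2)<45).astype(np.uint8); N,l,st,ce=cv2.connectedComponentsWithStats(m); i=1+np.argmax(st[1:,4]); x,y,w,h,A=st[i]
(p,q),r=cv2.minEnclosingCircle(np.argwhere(l==i)[:,::-1].astype(np.float32)); uv=(p+a,q+b)
print(x+a,y+b,w,h,A,uv,r,ce[i]+[a,b],world('wrist',c,uv,72).round(1),world('wrist',c,ce[i]+[a,b],72).round(1),'top depth',np.percentile(z['d'][b:f,a:e][l==i],[5,30,50]),'radius mm',np.linalg.norm(world('wrist',c,uv,78)-world('wrist',c,(uv[0]+r,uv[1]),78)))
```

```text
307 167 28 30 648 (320.347599029541, 181.7567844390869) 14.818289756774902 [320.58179012 181.62345679] [468.9  91.4  72. ] [469.1  91.6  72. ] top depth [311.53017731 313.41470947 314.47003174] radius mm 15.021175919502145
```

The refined head centre is (469, 91.5), with a radius of 15 mm where 16 is given, and the TCP is within 1.5 mm of it. I'll descend to TCP z = 60 so the grasp point sits at 68.

>>> step_arm(deltas=[[0.8,0.002,0,0.06,0],[0.8,0,0,0.06,0],[0.8,0,0,0.06,0],[0.8,0,0,0.045,0],[0.8,0,0,0.03,0],[0.8,0,0,0.02,0],[0.8,0,0,0.01,0],[0.8,0,0,0,0]])

```text
time: 3.2
tool_pos: [468.1, 92.3, 60.5]
tcp_rot: [-3.141, -0.0, 1.919]
contact_force: [0.8, -0.5, 0.8]
grip_width: 73.9
finger_force: 0.0
```

>>> step_arm(deltas=[[0.3,0,0,0,0],[0.2,0,0,0,0],[0.2,0,0,0,0],[0.2,0,0,0,0],[0.2,0,0,0,0],[0.2,0,0,0,0]])

```text
time: 3.8
tool_pos: [468.5, 91.7, 60.6]
tcp_rot: [3.141, -0.0, 1.918]
contact_force: [-0.4, -0.3, 1.1]
grip_width: 30.0
finger_force: 0.0
```

>>> step_arm(deltas=[[0.2,0,0,0,0],[0.2,0,0,0,0]])

```text
time: 4.0
tool_pos: [468.4, 91.7, 60.5]
tcp_rot: [3.142, -0.0, 1.918]
contact_force: [-1.2, 0.4, 0.1]
grip_width: 19.1
finger_force: 0.0
```

Run:
```python
from h import *
im,d=bot.capture('side'); cv2.imwrite('pics/s1.png',cv2.resize(im[170:310,230:430,::-1],None,fx=4,fy=4))
```

```text
(no output)
```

View pics/s1.png

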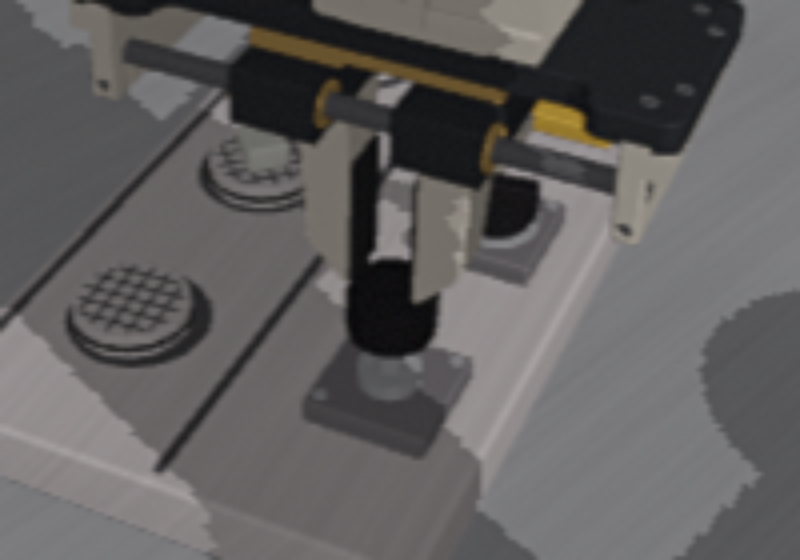

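The fingers shut without touching the head. In the side view they stand behind or above it, with the left tip at about (317,238) and the right tip at (337,245). I'll check their real position from the depth and projections.

Run:
```python
from h import *
s=bot.get_obs(); print(s['tool_pos'],s['grip_width'],s['joint_positions'].round(3))
def proj(c,X):
    f,cx,cy,R,t=c; p=R@np.array(X,float)+t; return (p[:2]/p[2]*f+[cx,cy]).round(1), p[2].round(0)
for n in ['side','scene']:
    c=cam(n); im,d=bot.capture(n); cv2.imwrite(f'pics/{n}2.png',im[:,:,::-1])
    print(n,'tip exp',proj(c,[468.4,91.7,49.5]),'head',proj(c,[469,91,68]))
    if n=='side':
        for uv in ((315,232),(335,236),(340,240),(337,228),(328,247),(326,250)): print(uv,im[uv[1],uv[0]],world(n,c,uv,depth=d[uv[1],uv[0]]).round(1))
im,d=bot.capture('scene'); cv2.imwrite('pics/sc2.png',cv2.resize(im[110:250,240:440,::-1],None,fx=4,fy=4))
```

```text
[468.40059239  91.73470175  60.49748367] 18.67697305898833 [ 0.033  0.431  1.842  0.     0.869 -0.314]
side tip exp (array([326.5, 256.7]), np.float64(594.0)) head (array([327. , 245.8]), np.float64(584.0))
(315, 232) [117 113 106] [476.3 106.9  96.5]
(335, 236) [118 113 106] [450.6  96.9  98.9]
(340, 240) [115 110 103] [443.3  95.4  95.9]
(337, 228) [117 112 105] [448.1  96.8 113.2]
(328, 247) [15 13 15] [459.1  99.9  77.3]
(326, 250) [17 15 17] [458.7 104.   75. ]
scene tip exp (array([335.3, 188.3]), np.float64(747.0)) head (array([334.9, 179. ]), np.float64(737.0))
```

View pics/sc2.png

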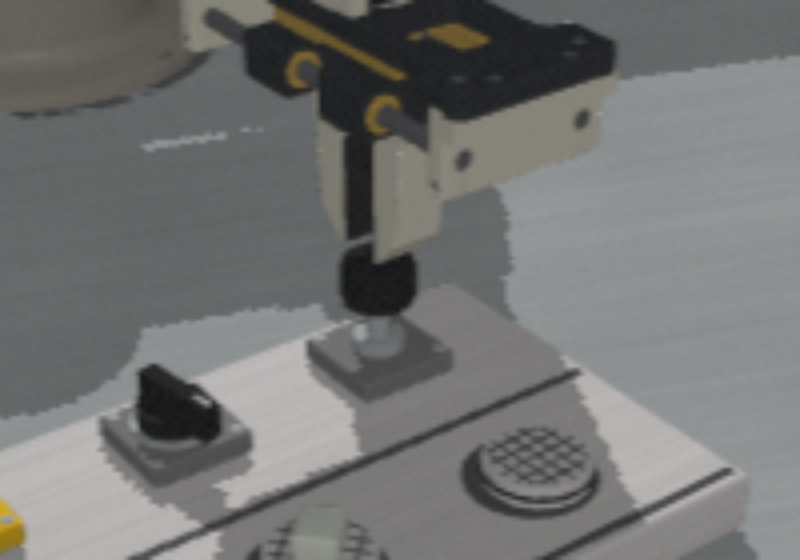

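The scene view shows the fingertips just above the head, with a light sliver between them at crop (358,240). So the tips are roughly 30 mm higher than the reported TCP implies. I'll measure the tip height from depth, and check the wrist camera's height against the depth it read.

Run:
```python
from h import *
z=np.load('w1.npz'); R,t=z['p3'],z['p4']; o=-R.T@t; print('w1 cam',o.round(1),'axis',R[2].round(3))
c=[z['p%d'%i] for i in range(5)]
for uv in ((320,182),(325,178),(330,130),(380,130),(405,140)): print(uv,world('wrist',c,uv,depth=z['d'][uv[1],uv[0]]).round(1))
for n,bx in (('side',(300,195,350,250)),('scene',(318,140,352,178))):
    c=cam(n); im,d=bot.capture(n); a,b,e,f=bx; W=[]
    for v in range(b,f):
        for u in range(a,e):
            p=im[v,u].astype(int)
            if p.min()>85 and d[v,u]>0:
                w=world(n,c,(u,v),depth=d[v,u])
                if np.hypot(w[0]-468,w[1]-92)<45 and w[2]>40: W.append([*w,u,v])
    W=np.array(W); W=W[np.argsort(W[:,2])]; print(n,len(W)); print(W[[0,5,10,20,40,80]].round(0))
    # depth at head / pads too
```

```text
w1 cam [443.9 159.9 383.6] axis [ 0.093 -0.26  -0.961]
(320, 182) [468.2  92.3  78. ]
(325, 178) [471.6  97.9  77.7]
(330, 130) [462.3 142.6  25.2]
(380, 130) [516.7 163.3  25.5]
(405, 140) [549.7 163.5  24.6]
side 775
[[480. 101.  76. 316. 241.]
 [450.  96.  86. 335. 244.]
 [475. 106.  87. 316. 238.]
 [447.  96.  89. 337. 243.]
 [475. 106.  91. 316. 235.]
 [449.  95.  95. 337. 238.]]
scene 565
[[466.  73.  73. 324. 177.]
 [484.  93.  87. 339. 173.]
 [459.  75.  88. 324. 167.]
 [487.  94.  90. 340. 172.]
 [460.  74.  94. 323. 164.]
 [494.  87.  99. 337. 170.]]
```

The wrist kinematics agreed at the higher position (head top read at 78), but the tips are now at about z = 86 instead of 49.5. I'll check whether the arm really is at z = 60.5.

Run:
```python
from h import *
s=bot.get_obs(); c=cam('wrist'); im,d=bot.capture('wrist'); cv2.imwrite('pics/w2.png',im[:,:,::-1])
print(s['time'],s['tool_pos'],'cam',(-c[3].T@c[4]).round(1))
for uv in ((320,60),(380,60),(100,40),(200,20),(500,100),(320,100),(320,150),(320,180)): print(uv,im[uv[1],uv[0]],d[uv[1],uv[0]],world('wrist',c,uv,depth=d[uv[1],uv[0]]).round(1))
```

```text
4.3 [468.42670408  91.75197455  60.50961148] cam [443.4 161.5 241.4]
(320, 60) [178 179 181] 220.93416 [4.301e+02 1.988e+02 1.000e-01]
(380, 60) [179 182 184] 221.9117 [473.5 216.1  -1.4]
(100, 40) [141 144 145] 207.41129 [226.9 169.1   2.2]
(200, 20) [179 180 181] 210.44714 [324.5 203.8  -0.8]
(500, 100) [183 185 187] 228.02728 [584.2 231.3  -1. ]
(320, 100) [139 141 144] 230.2871 [440.8 169.1  -0.6]
(320, 150) [173 166 168] 213.84235 [453.  135.6  26.8]
(320, 180) [171 167 168] 222.01308 [460.4 114.9  24.7]
```

View pics/w2.png

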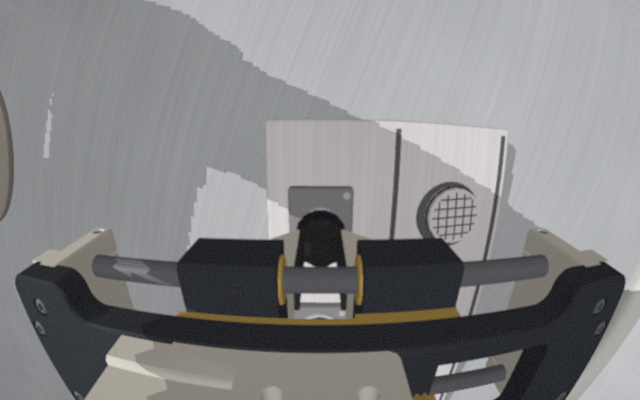

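The arm is where it reports, but the fingers are shorter than stated. They closed to 19 mm over a 32 mm head, so the tips must be above 78 mm, and vision puts them at about 84. I'll open, descend 31 mm more to put the tips near z = 53, and watch the force.

>>> step_arm(deltas=[[0.65,0,0,0,0],[0.65,0,0,0,0],[0.65,0,0,0,0],[0.65,0,0,0,0],[0.65,0,0,0,0],[0.65,0,0,0,0],[0.65,0,0,0,0]])

```text
time: 5.05
tool_pos: [468.4, 91.7, 60.5]
tcp_rot: [3.142, -0.0, 1.918]
contact_force: [0.3, -0.6, 0.1]
grip_width: 59.8
finger_force: 0.0
```

>>> step_arm(deltas=[[0.65,0,0,0.01,0],[0.65,0,0,0.01,0],[0.65,0,0,0.01,0],[0.65,0,0,0,0]])

```text
time: 5.45
tool_pos: [467.7, 91.7, 44.6]
tcp_rot: [-3.14, -0.001, 1.918]
contact_force: [-0.5, -1.0, 0.1]
grip_width: 59.6
finger_force: 0.0
```

>>> step_arm(deltas=[[0.65,0,0,0.01,0],[0.65,0,0,0.01,0],[0.65,0,0,0.01,0],[0.65,0,0,0,0]])

```text
time: 5.85
tool_pos: [467.9, 91.7, 29.8]
tcp_rot: [-3.14, -0.0, 1.918]
contact_force: [-0.8, 0.2, 0.6]
grip_width: 59.5
finger_force: 0.0
```

>>> step_arm(deltas=[[0.2,0,0,0,0],[0.2,0,0,0,0],[0.2,0,0,0,0],[0.2,0,0,0,0],[0.2,0,0,0,0],[0.2,0,0,0,0]])

```text
time: 6.45
tool_pos: [468.7, 91.8, 30.7]
tcp_rot: [3.141, 0.0, 1.918]
contact_force: [-0.0, 1.6, 1.2]
grip_width: 31.4
finger_force: 30.0
```

The head is gripped at 31.4 mm and 30 N. Now I'll pull up 18.5 mm and hold.

>>> step_arm(deltas=[[0.2,0,0,-0.008,0],[0.2,0,0,-0.008,0],[0.2,0,0,-0.008,0],[0.2,0,0,-0.008,0],[0.2,0,0,-0.005,0],[0.2,0,0,0,0],[0.2,0,0,0,0],[0.2,0,0,0,0]])

```text
time: 7.25
tool_pos: [468.5, 91.8, 48.9]
tcp_rot: [3.141, -0.0, 1.918]
contact_force: [3.6, 0.3, -9.0]
grip_width: 31.5
finger_force: 30.0
```

Run:
```python
from h import *
s=bot.get_obs(); print(s['tool_pos'].round(1),s['contact_force'].round(1),s['grip_width'])
im,d=bot.capture('side'); cv2.imwrite('pics/s3.png',cv2.resize(im[170:310,230:430,::-1],None,fx=4,fy=4))
```

```text
[468.5  91.8  48.9] [ 3.6  0.3 -9. ] 31.482155172303425
```

View pics/s3.png

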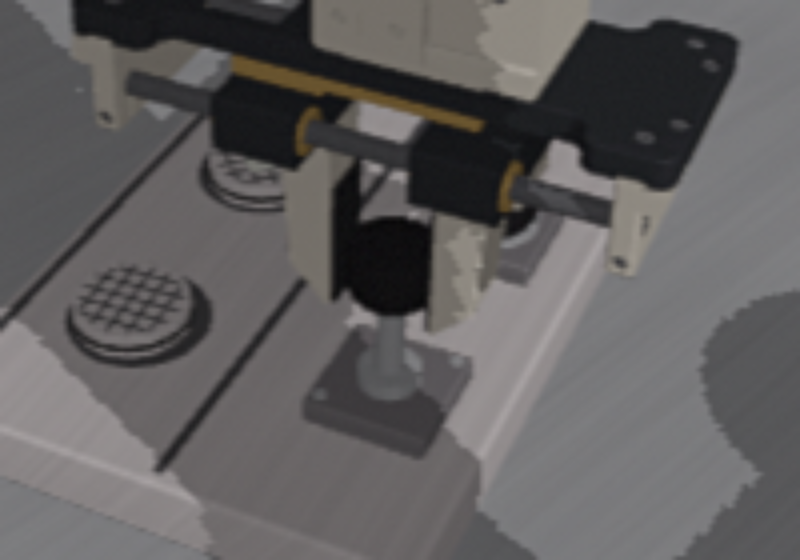

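The head has risen from about crop (390,305) to (390,265), roughly 17–18 mm, with the stem exposed and −9 N against the stop. I'll hold it for another 0.7 s, then push it down.

>>> step_arm(deltas=[[0.2,0,0,0,0],[0.2,0,0,0,0],[0.2,0,0,0,0],[0.2,0,0,0,0],[0.2,0,0,0,0],[0.2,0,0,0,0],[0.2,0,0,0,0]])

```text
time: 8.0
tool_pos: [468.5, 91.7, 48.9]
tcp_rot: [3.141, -0.0, 1.918]
contact_force: [4.9, 0.4, -10.0]
grip_width: 31.6
finger_force: 30.0
```

>>> step_arm(deltas=[[0.2,0,0,0.008,0],[0.2,0,0,0.008,0],[0.2,0,0,0.008,0],[0.2,0,0,0.008,0],[0.2,0,0,0.006,0],[0.2,0,0,0,0],[0.2,0,0,0,0],[0.2,0,0,0,0]])

```text
time: 8.8
tool_pos: [468.7, 91.8, 30.6]
tcp_rot: [3.141, 0.0, 1.918]
contact_force: [-0.8, 0.5, 8.3]
grip_width: 31.6
finger_force: 30.0
```

The knob is pressed home: the TCP is back at 30.6 with +8 N against the stop. I'll open and retreat.

>>> step_arm(deltas=[[0.65,0,0,0,0],[0.65,0,0,0,0],[0.65,0,0,0,0],[0.65,0,0,0,0],[0.65,0,0,0,0],[0.65,0,0,0,0]])

```text
time: 9.4
tool_pos: [468.3, 91.7, 29.9]
tcp_rot: [-3.141, -0.0, 1.918]
contact_force: [-0.2, 0.0, -0.0]
grip_width: 59.6
finger_force: 0.0
```

>>> step_arm(deltas=[[0.65,0,0,-0.02,0],[0.65,0,0,-0.04,0],[0.65,0,0,-0.06,0],[0.65,0,0,-0.08,0],[0.65,0,0,-0.08,0],[0.65,0,0,-0.06,0],[0.65,0,0,0,0],[0.65,0,0,0,0]])

```text
time: 10.2
tool_pos: [468.5, 91.7, 200.8]
tcp_rot: [3.14, 0.0, 1.918]
contact_force: [-0.2, 0.1, 0.6]
grip_width: 59.4
finger_force: 0.0
```

Run:
```python
from h import *
im,d=bot.capture('side'); cv2.imwrite('pics/s4.png',cv2.resize(im[150:310,200:430,::-1],None,fx=3,fy=3))
a,b,e,f=312,220,344,262
m=(im[b:f,a:e].max(2)<45).astype(np.uint8); N,l,st,ce=cv2.connectedComponentsWithStats(m); i=1+np.argmax(st[1:,4]); print(st[i]+[a,b,0,0,0],ce[i]+[a,b])
z=np.load('side0.npz')['im']; dl=np.abs(im.astype(int)-z).max(2)
print('dial diff',(dl[206:230,333:368]>40).sum(),'chuck diff',(dl[198:224,278:314]>40).sum())
```

```text
[317 235  22  24 460] [327.38478261 246.63695652]
dial diff 0 chuck diff 82
```

View pics/s4.png

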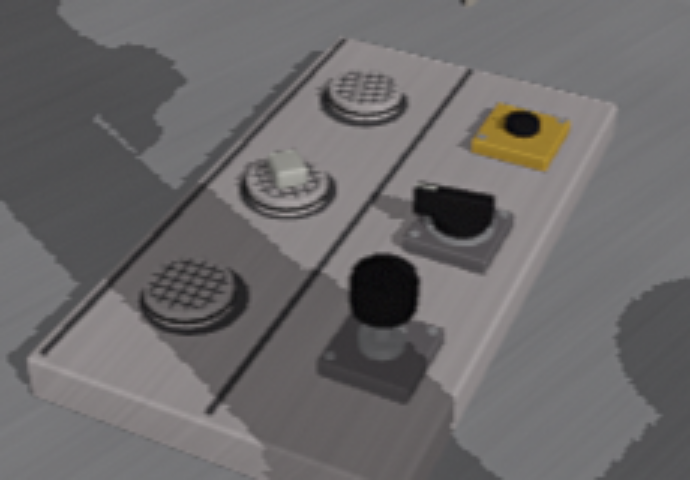

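The knob is home: its head centroid is (327.4,246.6), against (327.4,246.7) at the start. The dial is unchanged and the chuck still sits in its seat at crop (288,185); the pixels that differ there look like the arm's shadow. The arm is clear, so I'm handing in.

```bash
python3 -c "
from plant import bot
print(bot.close_job())"
```

```text
the job is handed in; nothing more can be done
None
```

I pulled the knob out to its stop, held it there for over a second, pushed it home and let go; the last camera view showed the dial and chuck where they started, and I handed the job in at about 10 s, with no verdict returned.

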